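# Sort the worktop things into their trays

## Robot

A 7-joint arm with a two-finger parallel gripper is mounted at the origin on a cart in front of the work surface, level with it; the furniture and walls round the work are solid. World frame = base frame: x ahead of the robot, y to its left, z up, the work surface at z = 0. Lengths are in m, angles in rad, forces in N, time in s.
With the tool pointing down it reaches from about 0.35 to 0.9 m from the base axis. Payload 8.1 kg.
Tool frame: the origin (TCP) lies at the very end of the fingers, on their centre line; the grasp point (between the pads) lies 19 mm behind it; z points along the fingers, y is the direction in which the jaws open and shut (so a half turn about z gives the same grasp; the last joint's range is limited). The gripper opens to 92 mm and grips with 3 to 60 N. Pads are 19 mm wide; open, the fingers measure 130 mm over their backs; the gripper's body (75 mm by 190 mm) begins 47 mm behind the grasp point.
Start: joints at [-1.423, 0.434, 0.025, 1.573, -0.012, 1.134, -0.075], TCP at [0.155, 0.605, 0.227] pointing down, gripper open.
Joint ranges: [-2.62, 2.62], [-0.44, 2.09], [-1.27, 1.32], [0.08, 2.57], [-1.32, 4.46], [0.12, 2], [-2.74, 2.74]. Speed limits (rad/s): [2.22, 2.22, 3.01, 3.01, 3.14, 3.14, 3.14].

## Interface

Orientations are given as a rotation vector (axis times angle).
In Python, from plant import * gives the robot as it stands. The module is installed in compiled form; this text tells all that it offers.
- The arm moves only by the shell command python3 -m handwheel 'ROWS' [OPENING] [FORCE]. ROWS is JSON, a list that holds one entry, the list of rows, each a list of 6 numbers: the shift along the world's x, y, z in m, then the turn, a rotation vector about the world's x, y, z in degrees. In form: [[[tx, ty, tz, rx, ry, rz], ...]]. A call has 1 to 5 rows; each row is the pose to reach, as a shift and turn from the pose commanded when the call began; what a row does not reach only later rows make up. A row lasts 1/12 s, in which the tool goes at most 41.7 mm and 7.16 degrees, less where a joint would pass 70% of its speed; a pose out of reach is approached as far as the arm can. A call with a gripper value outside its range is refused whole. OPENING is the closure, from 0 (fully open) to 1 (shut), set as the call begins (- or left out, the last holds). The fingers move at their own pace and stop on an object; FORCE is the grip in N (left out, the last holds). Time passes only in rows, so rows that repeat a pose let the fingers close. It gives the time, the measured TCP pose, the force and the opening at its end, in the units of the state.
- read_state(): the state, without advancing time (a new reading comes with each control period).
- get_image(name): name is "scene" or "top" or "wrist"; returns (picture, depth): 480x640x3 uint8, red, green, blue; 480x640 float32, m along the optical axis (not along the pixel's ray), 0 where there is no reading.
- camera_info(name): a dict with "fx", "fy", "cx", "cy" (pixels), "rvec" (rotation vector, rad) and "tvec" (3), from world to camera coordinates, as OpenCV has them. Camera axes: x right, y down, z forward; pixel columns grow to the right and rows downward; lengths in m; the calibration is good to about 2 mm. The wrist camera is an equidistant fisheye: a pixel r from the principal point sees the ray r / f radians off the axis. A picture is of the moment at which its call begins: read the wrist's pose just before it. camera_info takes no time and is no camera call; for the wrist camera it gives the pose at the moment of the call.
- job_done(): hands the job in, once; it reports no verdict.
Trained networks look in the newest picture that a camera, given by its name, has taken for a name from the list of things; names that differ only in an ending like _2 or _b are one class to them, and where a whole thing is asked for, a point or a joint stands for the part that bears it (a point fixed in the world has none). Each returns a list of dicts, best first, with "p" (0 to 1); they miss things now and then, are a little off and sometimes report something else, mostly with a low value. They report only what shows in the picture. A call takes as long as a camera call. They do not tell look-alikes from the thing itself.
- trace(camera, name): "region" (480x640 bool, what is visible of it) and "bbox" ([left, top, right, bottom] in pixels, round what is visible of it).
The state is a dict: "clock": time; "joints": joint angles; "dq": joint speeds; "joint_efforts": joint torques, N m; "position": TCP position; "orientation": TCP orientation; "ft_force": force on the tool from outside, world axes, zero at the start; "torque": the same for the moment, N m; "width": opening from 0.0 (shut) to 1.0 (fully open).
Only numpy, scipy, OpenCV 4.12 (cv2) and the standard library are available. Lean on these libraries where they do the work, as an engineer would, in place of code of your own. Each camera call takes 0.05 s, during which the arm holds its last target. There are 200 camera calls.

## Task

Put away the things standing mixed in a row along the front of the worktop: the two spice jars into the dark wooden spice caddy, one in each bay; the white shaker and the honey jar into the blue breakfast tray, one in each bay; and the food tin into the square steel tray. Set each one down upright on the floor of its bay, without dropping it or knocking anything over, and leave the kitchen timer and the mug where they stand. The other jar and tin, in the corner beyond the coffee maker, are not part of the job.

Things in the scene. Friction and masses are not known exactly. Their poses are not given: they have to be found in the camera images.
- spice_red: Slim clear spice jar, red and white label with orange pictures, dark cap: cylinder 41 mm across, 105 mm tall, 0.11 kg. Loose, stands upright; origin at the centre of its underside, z up. Grip from above anywhere round the upper half.
- spice_blue: Slim clear spice jar, blue label, dark cap: cylinder 41 mm across, 105 mm tall, 0.11 kg. Loose, stands upright; origin at the centre of its underside, z up. Grip from above anywhere round the upper half.
- shaker: White ceramic shaker with a sunflower and a checkered foot, black top: round, 45 mm across at most, 78 mm tall (only the lowest 62 mm can be gripped; the black top above gives no hold), 0.11 kg. Loose, stands upright; origin at the centre of its underside, z up.
- honey: Squat glass jar of honey with a wide dark lid, round, 61 mm across, 82 mm tall, 0.29 kg. Loose, stands upright; origin at the centre of its underside, z up. (A like jar in the far right corner beyond the coffee maker is not this one: this one stands in the front row, nearer the robot than the trays.)
- tin: Closed food tin, red and green label, metal ends: cylinder 57 mm across, 72 mm tall, 0.18 kg. Loose, stands upright; origin at the centre of its underside, z up. (A like tin in the far right corner beyond the coffee maker is not this one: this one stands in the front row, nearer the robot than the trays.)
- spice_caddy: Dark wooden spice caddy with small brass pulls at its two ends, open on top, 75 mm (its x) by 140 mm (its y), 34 mm high, walls and floor 5 mm. One divider makes two bays, each 65 mm (x) by 62 mm (y), centred at y = +34 and y = -34 mm, floors 5 mm above the worktop; each bay holds one jar. Fixed to the worktop, turned a little about the vertical; origin under its centre at worktop height, z up.
- breakfast_tray: Blue tray with a white rim, open on top, 90 mm (its x) by 175 mm (its y), 29 mm high, walls and floor 5 mm. One divider makes two bays, each 80 mm (x) by 80 mm (y), centred at y = +42 and y = -42 mm, floors 5 mm above the worktop; each bay holds one thing. Fixed to the worktop, turned a little about the vertical; origin under its centre at worktop height, z up.
- tin_tray: Square steel tray with a dark wire rim and two small dark pulls, open on top, 92 mm by 92 mm, 33 mm high, walls and floor 5 mm; one bay 82 by 82 mm, centred on the origin, floor 5 mm above the worktop. Fixed to the worktop, turned a little about the vertical; origin under its centre at worktop height, z up.
- timer: Cream kitchen timer with a dial on its front, 60 x 62 mm, 62 mm tall. Bystander among the things to sort: leave it where it is. Origin at the centre of its underside.
- mug: Mug, dark grey above and white below, 97 mm tall, 82 mm across, with a handle. Bystander behind the trays: leave it where it is. Origin at its underside, about 15 mm from the cup's axis toward the handle.
There are look-alikes about, which are no part of the job. Leave any yellow look-alike of the spice_blue alone.

How it is judged:
By the outcome, as a careful person would: the job done as asked, in the order asked, and still so for the second after the job is handed in, with the robot touching nothing.
It also fails if it takes over 136 s, if anything falls off the work surface, if the arm or the gripper's body presses on something with over 40 N, if the wrist force passes 120 N, or if a joint passes its speed limit or range.

## Working session

There is one attempt and no reset: what is moved stays moved. The work goes in short steps, Python scripts to look and compute and a shell command to move; the robot and the scene stay as the last step left them, time stands still between calls to the robot, and variables do not carry over. Pictures are saved under pics/ and viewed, about 12 in all and at most 16, crops included, and the job is handed in when it is done.

```bash
mkdir -p pics; cat > h.py <<'E'
from plant import *
import numpy as np, cv2
from scipy.spatial.transform import Rotation as R
def save(n,img): cv2.imwrite('pics/'+n+'.png',img[:,:,::-1])
def cloud(cam,depth,mask,info=None):
    i=info or camera_info(cam); v,u=np.nonzero(mask&(depth>0)); z=depth[v,u]
    P=np.c_[(u-i['cx'])/i['fx']*z,(v-i['cy'])/i['fy']*z,z]
    return (P-np.array(i['tvec']).ravel())@R.from_rotvec(np.array(i['rvec']).ravel()).as_matrix()
E
python3 - <<'E'
from h import *
s=read_state(); print({k:np.round(v,3) for k,v in s.items()})
for c in('scene','top'):
    im,d=get_image(c); save(c,im); np.savez(c,im=im,d=d); i=camera_info(c); print(c,i)
    for n in ['spice_red','spice_blue','shaker','honey','tin','spice_caddy','breakfast_tray','tin_tray','timer','mug']:
        for r in trace(c,n)[:4]:
            P=cloud(c,d,r['region'],i)
            if len(P): print(n,round(r['p'],2),np.round(r['bbox']),len(P),'lo',np.round(np.percentile(P,2,0),3),'hi',np.round(np.percentile(P,98,0),3))
E
```

```text
{'clock': np.float64(0.0), 'joints': array([-1.423,  0.435,  0.025,  1.574, -0.012,  1.134, -0.075]), 'dq': array([ 0.001, -0.   , -0.002, -0.002,  0.002,  0.001, -0.001]), 'joint_efforts': array([-1.0000e-03, -6.6784e+01,  9.8500e-01, -3.1447e+01, -6.0000e-02,
        4.3000e-02,  0.0000e+00]), 'position': array([0.155, 0.605, 0.226]), 'orientation': array([-3.930e-01, -3.117e+00,  3.000e-03]), 'ft_force': array([-0.716, -0.081,  0.36 ]), 'torque': array([0.01 , 0.01 , 0.008]), 'width': np.float64(0.999)}
scene {'fx': 438.52744754720004, 'fy': 438.52744754720004, 'cx': 321.5595266022766, 'cy': 246.48033812337778, 'rvec': array([ 2.1304896 , -1.07690888,  0.47684214]), 'tvec': array([-0.4043468 ,  0.34653044,  0.71751858])}
spice_red 0.96 [125. 208. 156. 252.] 768 lo [0.368 0.298 0.001] hi [0.404 0.339 0.106]
spice_blue 0.96 [404. 339. 434. 388.] 1036 lo [ 0.435 -0.403  0.003] hi [ 0.473 -0.365  0.107]
spice_blue 0.94 [406. 382. 443. 431.] 1242 lo [ 0.37  -0.443  0.001] hi [ 0.439 -0.405  0.107]
spice_blue 0.73 [369. 305. 395. 357.] 936 lo [ 0.462 -0.311  0.007] hi [ 0.497 -0.274  0.
[... 1774 characters left out ...]
aker 0.53 [211. 298. 235. 315.] 324 lo [ 0.414  0.183 -0.002] hi [0.455 0.227 0.08 ]
honey 0.6 [375. 289. 402. 315.] 566 lo [ 0.408 -0.231  0.004] hi [ 0.461 -0.175  0.085]
tin 0.91 [267. 285. 294. 309.] 472 lo [0.428 0.028 0.01 ] hi [0.479 0.081 0.074]
spice_caddy 0.93 [230. 204. 295. 243.] 1823 lo [ 0.605  0.034 -0.001] hi [0.688 0.185 0.036]
tin_tray 0.67 [164. 236. 213. 279.] 1560 lo [ 0.506  0.242 -0.001] hi [0.6   0.345 0.035]
timer 0.96 [316. 278. 339. 306.] 511 lo [ 0.435 -0.085  0.029] hi [ 0.49  -0.031  0.066]
mug 0.67 [322. 155. 363. 196.] 1075 lo [ 0.718 -0.147  0.004] hi [ 0.796 -0.057  0.098]
mug 0.61 [424. 309. 453. 334.] 420 lo [ 0.364 -0.372 -0.002] hi [ 0.403 -0.305  0.108]
```

```bash
python3 - <<'E'
import cv2
a=cv2.imread('pics/scene.png'); cv2.imwrite('pics/crop1.png',cv2.resize(a[170:450,100:470],None,fx=2.1,fy=2.1,interpolation=cv2.INTER_CUBIC))
E
```

```text
(no output)
```

View pics/crop1.png

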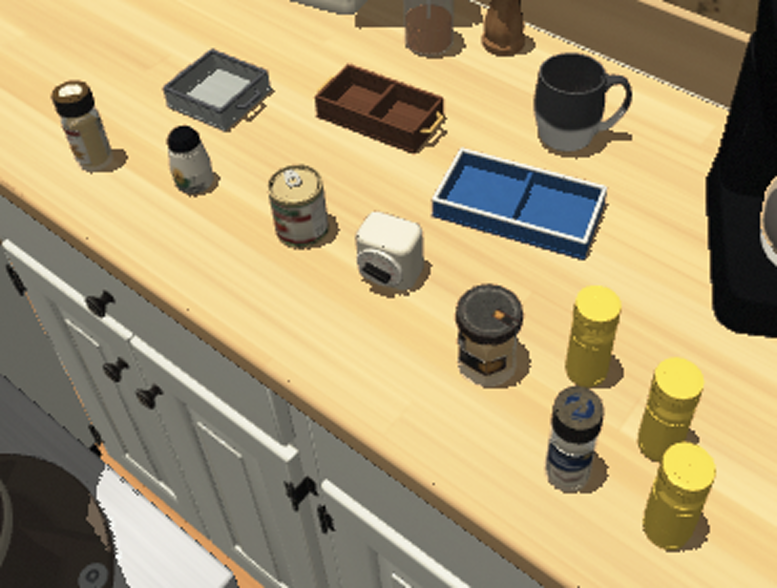

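View pics/top.png

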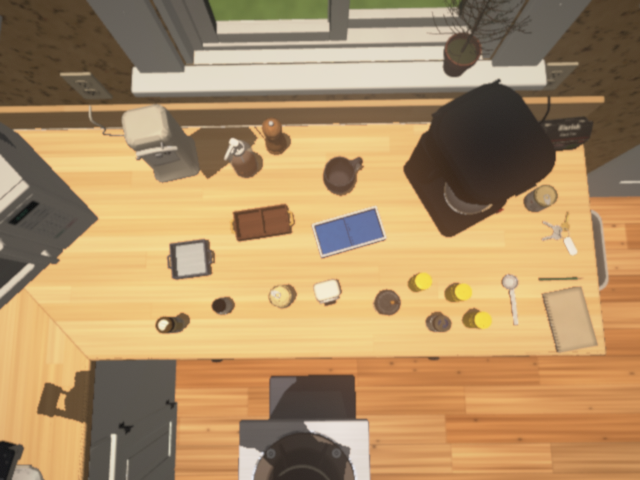

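The second-row tall jars at scene (369-443, 305-431) are yellow look-alikes. The real spice_blue is at scene (376,382), top (440,322). Red is at the far left, the row is as listed, and the three trays stand behind it. Next I'll compute precise centres.

```bash
cat >> h.py <<'E'
def circ(P,r):
    from scipy.optimize import least_squares
    return least_squares(lambda c:np.hypot(P[:,0]-c[0],P[:,1]-c[1])-r,P[:,:2].mean(0),loss='soft_l1',f_scale=.003).x
E
python3 - <<'E'
from h import *
T={c:np.load(c+'.npz') for c in('scene','top')}
C={c:cloud(c,T[c]['d'],np.ones((480,640),bool)) for c in T}
obj=dict(red=(.388,.32,.105),blue=(.383,-.327,.105),shaker=(.434,.2,.078),honey=(.435,-.207,.082),tin=(.453,.053,.072),y1=(.482,-.288,.105),y2=(.455,-.38,.105),y3=(.39,-.42,.105))
for n,(x,y,h) in obj.items():
    for c,P in C.items():
        Q=P[(np.hypot(P[:,0]-x,P[:,1]-y)<.045)&(P[:,2]>h-.008)&(P[:,2]<h+.015)]
        (a,b),r=cv2.minEnclosingCircle((Q[:,:2]*1000).astype(np.float32))
        print(n,c,len(Q),'median',np.round(np.median(Q,0),4),'encl',round(a),round(b),'r',round(r,1))
for n,(x,y,h) in dict(caddy=(.645,.105,.034),blue=(.617,-.125,.029),steel=(.552,.287,.033)).items():
    for c,P in C.items():
        Q=P[(np.hypot(P[:,0]-x,P[:,1]-y)<.105)&(P[:,2]>h-.007)&(P[:,2]<h+.009)]
        print(n,c,len(Q),cv2.minAreaRect((Q[:,:2]*1000).astype(np.float32)))
# honey profile
P=C['scene'];Q=P[np.hypot(P[:,0]-.434,P[:,1]+.207)<.04]
for z in range(5,85,6):
    q=Q[abs(Q[:,2]-z/1000)<.003]
    if len(q)>5: print(z,len(q),'width along view', round(np.ptp(q[:,:2]@np.array([.7,-.7]))*1000), round(np.ptp(q[:,:2]@np.array([.7,.7]))*1000))
E
```

```text
red scene 193 median [0.3863 0.3155 0.1038] encl 387 319 r 21.7
red top 250 median [0.3883 0.3221 0.1051] encl 388 323 r 20.4
blue scene 448 median [ 0.3806 -0.3314  0.1046] encl 383 -330 r 21.0
blue top 252 median [ 0.3837 -0.3247  0.1041] encl 384 -325 r 20.2
shaker scene 105 median [0.4311 0.1964 0.075 ] encl 432 198 r 15.2
shaker top 138 median [0.4321 0.2025 0.0758] encl 434 203 r 16.7
honey scene 710 median [ 0.4315 -0.2104  0.0809] encl 434 -209 r 31.2
honey top 518 median [ 0.4344 -0.2035  0.0809] encl 435 -204 r 30.8
tin scene 435 median [0.4527 0.0506 0.0682] encl 454 51 r 30.4
tin top 423 median [0.4546 0.0563 0.0688] encl 454 56 r 28.6
y1 scene 346 median [ 0.4799 -0.292   0.1045] encl 483 -291 r 21.2
y1 top 240 median [ 0.4834 -0.2851  0.1046] encl 484 -286 r 20.4
y2 scene 423 median [ 0.4527 -0.3831  0.1047] encl 455 -382 r 21.2
y2 top 242 median [ 0.4567 -0.3769  0.1044] encl 457 -377 r 20.7
y3 scene 518 median [ 0.3875 -0.4241  0.1046] encl 390 -424 r 21.1
y3 top 251 median [ 0.3915 -0.4178  0.1041] encl 392 -418 r 20.8
caddy scene 416 ((646.5115966796875, 101.0135345
[... 359 characters left out ...]
 (144.85528564453125, 175.74575805664062), 15.64732551574707)
steel scene 297 ((552.7539672851562, 286.8121643066406), (94.03975677490234, 95.91276550292969), 6.368647575378418)
steel top 334 ((554.2466430664062, 291.3937683105469), (93.18211364746094, 112.14479064941406), 6.8987860679626465)
5 58 width along view 70 44
11 53 width along view 56 33
17 58 width along view 50 23
23 36 width along view 49 22
29 47 width along view 49 20
35 51 width along view 47 20
41 41 width along view 45 17
47 47 width along view 48 21
53 47 width along view 50 22
59 60 width along view 50 28
65 30 width along view 48 21
71 35 width along view 57 26
77 192 width along view 57 61
83 518 width along view 58 60
```

```bash
python3 - <<'E'
from h import *
T={c:np.load(c+'.npz') for c in('scene','top')}
for c in T:
    P=cloud(c,T[c]['d'],np.ones((480,640),bool))
    Q=P[(P[:,2]>.05)&(P[:,2]<.5)&(P[:,0]>.66)&(P[:,0]<.88)&(P[:,1]>-.0)&(P[:,1]<.45)]
    for lo in np.arange(0,.45,.03):
        q=Q[(Q[:,1]>=lo)&(Q[:,1]<lo+.03)]
        if len(q)>3: print(c,round(lo,2),len(q),'minx',np.round(q[:,0].min(),3),'maxz',np.round(q[:,2].max(),3), 'minx z<.25>.1',np.round(q[q[:,2]>.1][:,0].min() if (q[:,2]>.1).any() else 9,3))
    x,y,h=.6175,-.1225,.029
    Q=P[(abs(P[:,0]-x)<.075)&(abs(P[:,1]-y)<.105)&(P[:,2]>h-.007)&(P[:,2]<h+.009)&(P[:,0]<.70)]
    print(c,len(Q),cv2.minAreaRect((Q[:,:2]*1000).astype(np.float32)))
E
```

```text
scene 0.0 67 minx 0.876 maxz 0.282 minx z<.25>.1 0.876
scene 0.03 364 minx 0.839 maxz 0.281 minx z<.25>.1 0.839
scene 0.06 284 minx 0.836 maxz 0.281 minx z<.25>.1 0.836
scene 0.09 207 minx 0.784 maxz 0.283 minx z<.25>.1 0.789
scene 0.12 594 minx 0.77 maxz 0.281 minx z<.25>.1 0.77
scene 0.15 264 minx 0.763 maxz 0.281 minx z<.25>.1 0.763
scene 0.18 44 minx 0.874 maxz 0.282 minx z<.25>.1 0.874
scene 0.21 49 minx 0.875 maxz 0.28 minx z<.25>.1 0.875
scene 0.24 49 minx 0.875 maxz 0.282 minx z<.25>.1 0.875
scene 0.27 1353 minx 0.775 maxz 0.28 minx z<.25>.1 0.775
scene 0.3 739 minx 0.767 maxz 0.281 minx z<.25>.1 0.767
scene 0.33 686 minx 0.756 maxz 0.277 minx z<.25>.1 0.756
scene 0.36 291 minx 0.757 maxz 0.233 minx z<.25>.1 0.757
scene 613 ((618.494384765625, -122.90325927734375), (92.6205062866211, 174.7910919189453), 15.563103675842285)
top 0.0 55 minx 0.877 maxz 0.282 minx z<.25>.1 0.877
top 0.03 181 minx 0.842 maxz 0.281 minx z<.25>.1 0.842
top 0.06 358 minx 0.84 maxz 0.284 minx z<.25>.1 0.84
top 0.09 90 minx 0.803 maxz 0.283 minx z<.25>.1 0.85
top 0.12 496 minx 0.771 maxz 0.28 minx z<.25>.1 0.772
top 0.15 386 minx 0.765 maxz 0.282 minx z<.25>.1 0.765
top 0.18 50 minx 0.786 maxz 0.281 minx z<.25>.1 0.806
top 0.21 59 minx 0.876 maxz 0.285 minx z<.25>.1 0.876
top 0.24 52 minx 0.877 maxz 0.283 minx z<.25>.1 0.877
top 0.27 887 minx 0.776 maxz 0.282 minx z<.25>.1 0.776
top 0.3 981 minx 0.769 maxz 0.285 minx z<.25>.1 0.769
top 0.33 931 minx 0.765 maxz 0.282 minx z<.25>.1 0.765
top 0.36 663 minx 0.759 maxz 0.236 minx z<.25>.1 0.759
top 0.39 35 minx 0.812 maxz 0.231 minx z<.25>.1 0.812
top 470 ((620.5748901367188, -117.52841186523438), (91.29353332519531, 175.7560577392578), 15.550336837768555)
```

```bash

python3 -m handwheel '[[[0.023,-0.028,0,0,0,-6.8],[0.046,-0.057,0,0,0,-13.6],[0.07,-0.085,0,0,0,-20.4],[0.093,-0.114,0,0,0,-27.2],[0.116,-0.142,0,0,0,-34]]]' 0 20
python3 -m handwheel '[[[0.023,-0.028,0,0,0,-6.8],[0.046,-0.057,0,0,0,-13.6],[0.07,-0.085,0,0,0,-20.4],[0.093,-0.114,0,0,0,-27.2],[0.116,-0.142,0,0,0,-34]]]' 0 20
python3 -m handwheel '[[[0,0,0,0,0,0],[0,0,0,0,0,0]]]'
python3 - <<'E'
from h import *
s=read_state(); i=camera_info('wrist'); im,d=get_image('wrist'); save('w1',im); np.savez('w1',im=im,d=d)
print({k:np.round(s[k],3) for k in('clock','joints','position','orientation','width')},i)
E
```

```text
clock: 1.52
position: [0.272, 0.4619, 0.2269]
orientation: [-1.296, -2.862, -0.001]
ft_force: [0.7, -0.2, 0.1]
width: 0.999
clock: 1.93
position: [0.388, 0.3198, 0.2271]
orientation: [-2.076, -2.358, -0.001]
ft_force: [0.5, 0.9, -1.1]
width: 0.999
clock: 2.1
position: [0.3886, 0.3197, 0.2271]
orientation: [2.074, 2.359, 0.001]
ft_force: [0.3, 1.0, 0.1]
width: 0.999
{'clock': np.float64(2.1), 'joints': array([-1.108,  0.237,  0.385,  1.888, -0.102,  1.035, -0.552]), 'position': array([0.389, 0.32 , 0.227]), 'orientation': array([2.074e+00, 2.359e+00, 1.000e-03]), 'width': np.float64(0.999)} {'fx': 371.64829954431775, 'fy': 371.64829954431775, 'cx': 323.5611676649948, 'cy': 240.6349674395853, 'rvec': array([-2.82405243, -0.18109274, -0.02923978]), 'tvec': array([-0.42647299,  0.21704241,  0.47349869])}
```

View pics/w1.png

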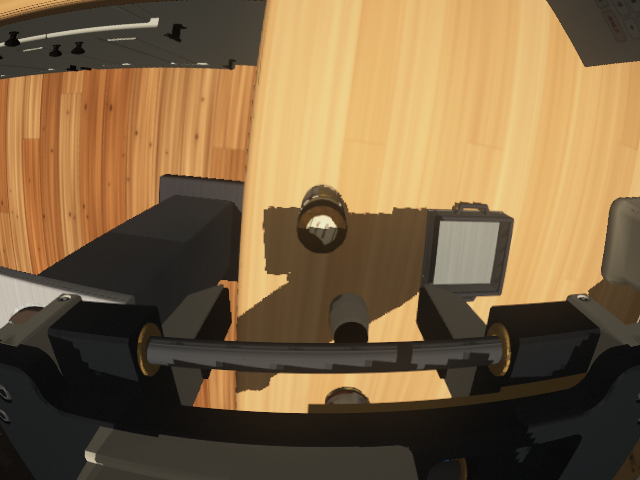

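Wrist view: red jar top at (323,228), shaker at (348,318), steel tray at (468,250), fingers left and right along x. I'll calibrate y against this view.

```bash
cat >> h.py <<'E'
def wcloud(d,i,u0=0,u1=640,v0=0,v1=480):
    v,u=np.mgrid[v0:v1,u0:u1]; z=d[v0:v1,u0:u1]
    x=(u-i['cx'])/i['fx'];y=(v-i['cy'])/i['fy'];t=np.hypot(x,y)+1e-9
    k=np.tan(t)/t; m=(z>0)&(t<1.3)
    P=np.stack([x*k*z,y*k*z,z],-1)[m]
    return (P-np.array(i['tvec']))@R.from_rotvec(i['rvec']).as_matrix()
E
python3 - <<'E'
from h import *
i=camera_info('wrist'); d=np.load('w1.npz')['d']; P=wcloud(d,i)
for n,x,y,h,r in (('red',.3875,.321,.105,.04),('shaker',.433,.2,.078,.04),('steel',.5535,.289,.033,.075),('floor',.45,.3,0,.05)):
    Q=P[(np.hypot(P[:,0]-x,P[:,1]-y)<r)&(abs(P[:,2]-h)<.008)]
    if len(Q)>5: print(n,len(Q),np.round(np.median(Q,0),4),cv2.minEnclosingCircle((Q[:,:2]*1000).astype(np.float32)),cv2.minAreaRect((Q[:,:2]*1000).astype(np.float32)))
E
```

```text
red 1960 [0.3851 0.3255 0.1039] ((385.2485656738281, 324.5240783691406), 20.15877914428711) ((385.4550476074219, 324.5787658691406), (39.32811737060547, 39.138343811035156), 39.21013641357422)
shaker 383 [0.429  0.2124 0.0744] ((429.6236877441406, 207.02554321289062), 14.93631649017334) ((428.8179626464844, 211.84898376464844), (28.951610565185547, 17.2521915435791), 9.650763511657715)
steel 1484 [0.5581 0.3087 0.0304] ((550.23486328125, 292.8587951660156), 64.11554718017578) ((550.8087158203125, 293.4547424316406), (92.92344665527344, 92.9156723022461), 6.541504859924316)
floor 5748 [ 0.4517  0.3023 -0.0013] ((449.9976806640625, 299.9981384277344), 49.99605941772461) ((453.70428466796875, 300.0582275390625), (99.59668731689453, 92.3222885131836), 89.80533599853516)
```

```bash

python3 -m handwheel '[[[0,0.003,-0.04,0,0,0],[0,0.003,-0.08,0,0,0],[0,0.003,-0.12,0,0,0],[0,0.003,-0.15,0,0,0],[0,0.003,-0.172,0,0,0]]]' 0 20
python3 -m handwheel '[[[0,0,0,0,0,0],[0,0,0,0,0,0],[0,0,0,0,0,0],[0,0,0,0,0,0],[0,0,0,0,0,0]]]' 1 20
python3 -m handwheel '[[[0,0,0,0,0,0],[0,0,0,0,0,0],[0,0,0,0,0,0],[0,0,0,0,0,0],[0,0,0,0,0,0]]]' 1 20
```

```text
clock: 2.57
position: [0.3848, 0.3251, 0.0519]
orientation: [-2.063, -2.368, 0.005]
ft_force: [-0.4, 1.1, -0.5]
width: 1.001
clock: 2.98
position: [0.3878, 0.3256, 0.0563]
orientation: [-2.068, -2.365, -0.005]
ft_force: [0.2, -0.7, -0.2]
width: 0.691
clock: 3.4
position: [0.3872, 0.3246, 0.055]
orientation: [-2.069, -2.364, -0.001]
ft_force: [-0.4, 0.1, 5.5]
width: 0.438
```

```bash

python3 -m handwheel '[[[0,0,0.015,0,0,0],[0,0,0.045,0,0,0],[0,0,0.08,0,0,0],[0,0,0.11,0,0,0],[0,0,0.13,0,0,0]]]' 1 25
python3 -m handwheel '[[[0.02,-0.014,0,0,0,0],[0.048,-0.034,0,0,0,0],[0.078,-0.056,0,0,0,0],[0.108,-0.078,0,0,0,0],[0.138,-0.099,0,0,0,0]]]'
python3 -m handwheel '[[[0.03,-0.021,0,0,0,0],[0.06,-0.043,0,0,0,0],[0.085,-0.061,0,0,0,0],[0.105,-0.075,0,0,0,0],[0.117,-0.084,0,0,0,0]]]'
python3 -m handwheel '[[[0,0,0,0,0,0],[0,0,0,0,0,0],[0,0,-0.02,0,0,0],[0,0,-0.05,0,0,0],[0,0,-0.075,0,0,0]]]'
python3 -m handwheel '[[[0,0,0,0,0,0],[0,0,0,0,0,0],[0,0,0,0,0,0]]]'
python3 - <<'E'
from h import *
i=camera_info('wrist'); im,d=get_image('wrist'); save('w2',im); np.savez('w2',im=im,d=d)
P=wcloud(d,i)
Q=P[(np.hypot(P[:,0]-.6475,P[:,1]-.1065)<.085)&(abs(P[:,2]-.034)<.008)]
print(len(Q),cv2.minAreaRect((Q[:,:2]*1000).astype(np.float32)))
E
```

```text
clock: 3.82
position: [0.3878, 0.3247, 0.1874]
orientation: [2.069, 2.364, 0.004]
ft_force: [0.8, 0.8, -1.2]
width: 0.437
clock: 4.23
position: [0.5261, 0.2241, 0.1847]
orientation: [-2.068, -2.365, 0.0]
ft_force: [0.6, -0.0, -0.6]
width: 0.441
clock: 4.65
position: [0.6441, 0.1382, 0.1842]
orientation: [2.072, 2.36, -0.002]
ft_force: [-0.7, 0.1, -0.8]
width: 0.44
clock: 5.07
position: [0.641, 0.1431, 0.1088]
orientation: [-2.066, -2.366, -0.001]
ft_force: [-0.4, 1.0, -1.6]
width: 0.437
clock: 5.32
position: [0.6425, 0.1422, 0.1112]
orientation: [2.067, 2.365, 0.002]
ft_force: [0.6, 0.0, -0.5]
width: 0.444
2196 ((641.39404296875, 142.53680419921875), (75.02955627441406, 80.8001708984375), 8.144000053405762)
```

View pics/w2.png

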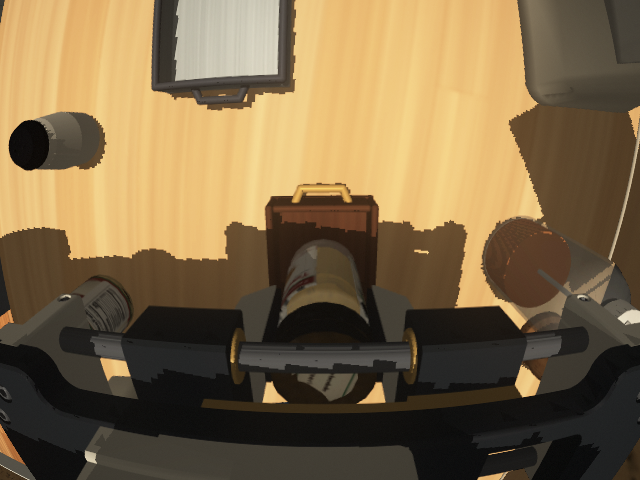

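```bash

python3 -m handwheel '[[[0,0.002,-0.015,0,0,0],[0,0.002,-0.03,0,0,0],[0,0.002,-0.04,0,0,0],[0,0.002,-0.046,0,0,0],[0,0.002,-0.0485,0,0,0]]]'
python3 -m handwheel '[[[0,0,0,0,0,0],[0,0,-0.0005,0,0,0],[0,0,-0.001,0,0,0],[0,0,-0.001,0,0,0]]]'
```

```text
clock: 5.78
position: [0.6421, 0.1435, 0.0612]
orientation: [2.069, 2.364, -0.0]
ft_force: [-0.0, -1.1, -0.4]
width: 0.441
clock: 6.12
position: [0.6425, 0.1435, 0.0608]
orientation: [2.069, 2.364, 0.001]
ft_force: [0.2, 0.6, -0.4]
width: 0.443
```

```bash

python3 -m handwheel '[[[0,0,-0.0005,0,0,0],[0,0,-0.0005,0,0,0],[0,0,-0.0005,0,0,0]]]'
python3 -m handwheel '[[[0,0,-0.0005,0,0,0],[0,0,-0.0005,0,0,0],[0,0,-0.0005,0,0,0]]]'
```

```text
clock: 6.37
position: [0.6425, 0.1435, 0.0602]
orientation: [2.069, 2.364, 0.001]
ft_force: [-1.2, 0.6, 2.0]
width: 0.438
clock: 6.62
position: [0.6425, 0.1435, 0.0601]
orientation: [2.069, 2.364, 0.001]
ft_force: [-2.0, 0.6, 7.2]
width: 0.44
```

```bash

python3 -m handwheel '[[[0,0,0.0005,0,0,0],[0,0,0.0005,0,0,0],[0,0,0.0005,0,0,0],[0,0,0.0005,0,0,0],[0,0,0.0005,0,0,0]]]' 0.15
python3 -m handwheel '[[[0,0,0.02,0,0,0],[0,0,0.05,0,0,0],[0,0,0.085,0,0,0],[0,0,0.115,0,0,0],[0,0,0.13,0,0,0]]]'
python3 -m handwheel '[[[-0.008,-0.015,0,0,0,0],[-0.024,-0.044,0,0,0,0],[-0.042,-0.077,0,0,0,0],[-0.06,-0.109,0,0,0,0],[-0.078,-0.142,0,0,0,0]]]'
python3 -m handwheel '[[[-0.018,-0.033,0,0,0,0],[-0.036,-0.065,0,0,0,0],[-0.054,-0.098,0,0,0,0],[-0.072,-0.131,0,0,0,0],[-0.09,-0.163,0,0,0,0]]]'
python3 -m handwheel '[[[-0.018,-0.033,0,0,0,0],[-0.036,-0.065,0,0,0,0],[-0.054,-0.098,0,0,0,0],[-0.072,-0.131,0,0,0,0],[-0.09,-0.163,0,0,0,0]]]'
python3 -m handwheel '[[[0,0,0,0,0,0],[0,0,0,0,0,0],[0,0,0,0,0,0]]]'
python3 - <<'E'
from h import *
s=read_state();print(np.round(s['position'],4),np.round(s['joints'],2))
i=camera_info('wrist'); im,d=get_image('wrist'); P=wcloud(d,i)
for n,x,y in(('blue',.384,-.325),('y1',.484,-.286),('y2',.457,-.377),('y3',.392,-.418)):
    Q=P[(np.hypot(P[:,0]-x,P[:,1]-y)<.04)&(abs(P[:,2]-.105)<.008)]
    if len(Q)>5: print(n,len(Q),cv2.minEnclosingCircle((Q[:,:2]*1000).astype(np.float32)))
im,d=get_image('scene'); save('s3',im[170:450,100:470])
E
```

```text
clock: 7.03
position: [0.642, 0.1434, 0.0596]
orientation: [-2.069, -2.364, 0.0]
ft_force: [0.2, -0.3, 0.0]
width: 0.755
clock: 7.45
position: [0.6437, 0.1434, 0.1939]
orientation: [2.067, 2.362, 0.006]
ft_force: [0.7, 0.3, -0.1]
width: 0.849
clock: 7.87
position: [0.5631, 0.0004, 0.1897]
orientation: [2.068, 2.365, 0.0]
ft_force: [0.2, -0.8, 0.5]
width: 0.846
clock: 8.28
position: [0.473, -0.1631, 0.1899]
orientation: [2.069, 2.364, 0.0]
ft_force: [0.5, -2.0, 0.3]
width: 0.849
clock: 8.7
position: [0.383, -0.3261, 0.1899]
orientation: [2.068, 2.364, 0.0]
ft_force: [0.9, -0.0, 0.2]
width: 0.853
clock: 8.95
position: [0.3843, -0.3242, 0.1896]
orientation: [-2.069, -2.364, -0.001]
ft_force: [-0.2, 1.1, -0.4]
width: 0.85
[ 0.3843 -0.3242  0.1896] [ 0.13  0.3   0.59  1.95 -0.2   0.95  0.95]
blue 2553 ((383.2256164550781, -327.38775634765625), 20.730504989624023)
y1 2330 ((481.8505554199219, -287.5621032714844), 20.472923278808594)
y2 841 ((447.80023193359375, -377.5567626953125), 17.42655372619629)
y3 363 ((389.40478515625, -420.753662109375), 20.692386627197266)
```

View pics/s3.png

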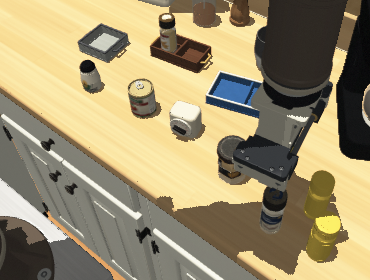

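Red stands upright in its caddy bay at crop (168,38). The gripper is above the blue jar, with the yellow jars beside it.

```bash

python3 -m handwheel '[[[0,-0.002,-0.035,0,0,0],[0,-0.002,-0.075,0,0,0],[0,-0.002,-0.105,0,0,0],[0,-0.002,-0.125,0,0,0],[0,-0.002,-0.1345,0,0,0]]]'
python3 -m handwheel '[[[0,0,0,0,0,0],[0,0,0,0,0,0],[0,0,0,0,0,0],[0,0,0,0,0,0],[0,0,0,0,0,0]]]' 1 25
python3 -m handwheel '[[[0,0,0,0,0,0],[0,0,0,0,0,0],[0,0,0,0,0,0],[0,0,0,0,0,0]]]' 1 25
```

```text
clock: 9.47
position: [0.3837, -0.3242, 0.0526]
orientation: [-2.063, -2.364, 0.0]
ft_force: [-0.1, -1.0, 0.4]
width: 0.85
clock: 9.88
position: [0.3849, -0.3269, 0.0564]
orientation: [2.067, 2.363, 0.001]
ft_force: [0.5, 0.3, -0.2]
width: 0.538
clock: 10.22
position: [0.3845, -0.3269, 0.0559]
orientation: [2.068, 2.363, 0.001]
ft_force: [-1.6, 0.4, 7.8]
width: 0.439
```

```bash

python3 -m handwheel '[[[0,0,0.015,0,0,0],[0,0,0.045,0,0,0],[0,0,0.08,0,0,0],[0,0,0.115,0,0,0],[0,0,0.135,0,0,0]]]' 1 25
python3 -m handwheel '[[[0.01,0.015,0,0,0,0],[0.026,0.04,0,0,0,0],[0.046,0.07,0,0,0,0],[0.066,0.1,0,0,0,0],[0.086,0.13,0,0,0,0]]]'
python3 -m handwheel '[[[0.02,0.03,0,0,0,0],[0.04,0.06,0,0,0,0],[0.06,0.09,0,0,0,0],[0.08,0.12,0,0,0,0],[0.1,0.15,0,0,0,0]]]'
python3 -m handwheel '[[[0.02,0.03,0,0,0,0],[0.04,0.06,0,0,0,0],[0.06,0.09,0,0,0,0],[0.075,0.113,0,0,0,0],[0.0815,0.1225,0,0,0,0]]]'
python3 -m handwheel '[[[0,0,0,0,0,0],[0,0,0,0,0,0],[0,0,-0.02,0,0,0],[0,0,-0.05,0,0,0],[0,0,-0.075,0,0,0]]]'
python3 -m handwheel '[[[0,0,0,0,0,0],[0,0,0,0,0,0],[0,0,0,0,0,0]]]'
python3 - <<'E'
from h import *
print(np.round(read_state()['position'],4))
im,d=get_image('wrist'); save('w4',im)
E
```

```text
clock: 10.63
position: [0.3845, -0.3275, 0.1935]
orientation: [2.068, 2.361, 0.001]
ft_force: [-0.2, -0.0, -1.9]
width: 0.439
clock: 11.05
position: [0.4706, -0.1952, 0.1905]
orientation: [2.07, 2.363, 0.001]
ft_force: [0.7, -0.8, -0.4]
width: 0.441
clock: 11.47
position: [0.5706, -0.0448, 0.1902]
orientation: [-2.069, -2.364, -0.0]
ft_force: [1.5, -1.4, -0.4]
width: 0.44
clock: 11.88
position: [0.6528, 0.0814, 0.1894]
orientation: [-2.062, -2.369, -0.002]
ft_force: [0.0, 0.8, -1.1]
width: 0.44
clock: 12.3
position: [0.651, 0.0733, 0.1149]
orientation: [2.071, 2.361, -0.0]
ft_force: [0.1, -0.3, -1.9]
width: 0.441
clock: 12.55
position: [0.6522, 0.0745, 0.117]
orientation: [2.07, 2.361, 0.001]
ft_force: [-0.5, 0.4, -1.1]
width: 0.439
[0.6522 0.0745 0.117 ]
```

View pics/w4.png

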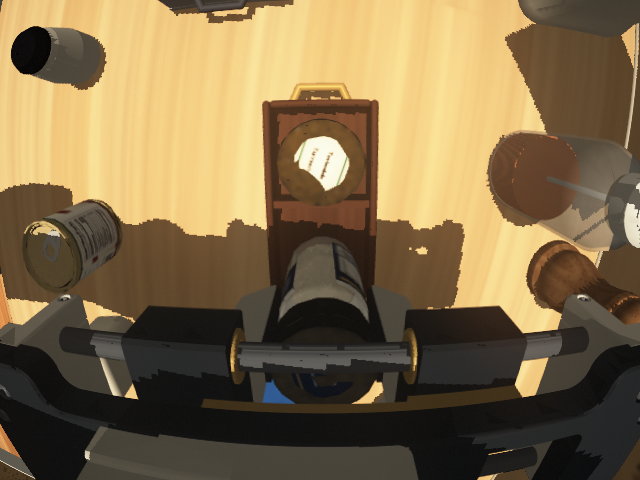

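Red is upright in its bay at (322,162). Blue hangs centred over the second bay (divider at row 202).

```bash

python3 -m handwheel '[[[0,0.001,-0.015,0,0,0],[0,0.001,-0.03,0,0,0],[0,0.001,-0.043,0,0,0],[0,0.001,-0.05,0,0,0],[0,0.001,-0.053,0,0,0]]]'
python3 -m handwheel '[[[0,0,0,0,0,0],[0,0,-0.001,0,0,0],[0,0,-0.0015,0,0,0],[0,0,-0.002,0,0,0]]]'
python3 -m handwheel '[[[0,0,-0.0005,0,0,0],[0,0,-0.0005,0,0,0]]]'
```

```text
clock: 13.02
position: [0.6514, 0.0768, 0.0618]
orientation: [-2.069, -2.364, 0.001]
ft_force: [-0.0, 0.1, -1.5]
width: 0.441
clock: 13.35
position: [0.6522, 0.077, 0.061]
orientation: [2.068, 2.364, 0.001]
ft_force: [-2.2, 0.4, 8.2]
width: 0.444
clock: 13.52
position: [0.6522, 0.0769, 0.061]
orientation: [2.068, 2.364, 0.002]
ft_force: [-1.8, 0.0, 6.2]
width: 0.441
```

```bash

python3 -m handwheel '[[[0,0,0.0005,0,0,0],[0,0,0.0005,0,0,0],[0,0,0.0005,0,0,0],[0,0,0.0005,0,0,0],[0,0,0.0005,0,0,0]]]' 0.15
python3 -m handwheel '[[[0,0,0.02,0,0,0],[0,0,0.05,0,0,0],[0,0,0.085,0,0,0],[0,0,0.11,0,0,0],[0,0,0.12,0,0,0]]]'
python3 -m handwheel '[[[-0.015,0.008,0,0,0,0],[-0.044,0.025,0,0,0,0],[-0.076,0.044,0,0,0,0],[-0.108,0.062,0,0,0,0],[-0.14,0.08,0,0,0,0]]]'
python3 -m handwheel '[[[-0.03,0.017,0,0,0,0],[-0.055,0.032,0,0,0,0],[-0.07,0.041,0,0,0,0],[-0.079,0.046,0,0,0,0],[-0.079,0.046,0,0,0,0]]]'
python3 -m handwheel '[[[0,0,0,0,0,0],[0,0,0,0,0,0]]]'
python3 - <<'E'
from h import *
print(np.round(read_state()['position'],4))
i=camera_info('wrist'); im,d=get_image('wrist'); save('w5',im); P=wcloud(d,i)
Q=P[np.hypot(P[:,0]-.433,P[:,1]-.203)<.045]
for z in (.04,.05,.06,.07,.076):
    q=Q[abs(Q[:,2]-z)<.005]
    if len(q)>5: print(z,len(q),np.round(np.median(q,0),4),cv2.minEnclosingCircle((q[:,:2]*1000).astype(np.float32)))
im,d=get_image('top'); P=cloud('top',d,np.ones((480,640),bool))
Q=P[(np.hypot(P[:,0]-.6475,P[:,1]-.1035)<.1)&(P[:,2]>.09)&(P[:,2]<.13)]
for s in(Q[Q[:,1]>.107],Q[Q[:,1]<.107]): print(len(s), np.round(np.median(s,0),3) if len(s) else 0)
E
```

```text
clock: 13.93
position: [0.6516, 0.077, 0.0602]
orientation: [-2.069, -2.364, 0.0]
ft_force: [0.5, 0.5, 0.0]
width: 0.751
clock: 14.35
position: [0.6535, 0.0768, 0.1844]
orientation: [2.067, 2.361, 0.007]
ft_force: [0.5, 0.4, -0.0]
width: 0.85
clock: 14.77
position: [0.5097, 0.1574, 0.1795]
orientation: [-2.069, -2.364, 0.001]
ft_force: [-0.5, 1.4, 0.1]
width: 0.852
clock: 15.18
position: [0.4309, 0.2041, 0.1799]
orientation: [-2.065, -2.366, 0.001]
ft_force: [0.5, 0.1, -0.4]
width: 0.851
clock: 15.35
position: [0.4339, 0.2021, 0.1803]
orientation: [2.07, 2.362, 0.001]
ft_force: [-0.3, -0.2, 0.0]
width: 0.85
[0.4339 0.2021 0.1803]
0.04 269 [0.43   0.2197 0.0404] ((431.79876708984375, 204.16470336914062), 21.42076873779297)
0.05 256 [0.4299 0.2179 0.0505] ((431.6265563964844, 203.2831268310547), 19.888294219970703)
0.06 212 [0.4297 0.2171 0.0577] ((430.8584289550781, 205.3055877685547), 18.261199951171875)
0.07 841 [0.4311 0.2093 0.0719] ((431.570068359375, 202.97755432128906), 17.563772201538086)
0.076 1219 [0.4317 0.2044 0.0753] ((431.73956298828125, 203.17471313476562), 15.766371726989746)
246 [0.641 0.142 0.11 ]
243 [0.65  0.077 0.11 ]
```

View pics/w5.png

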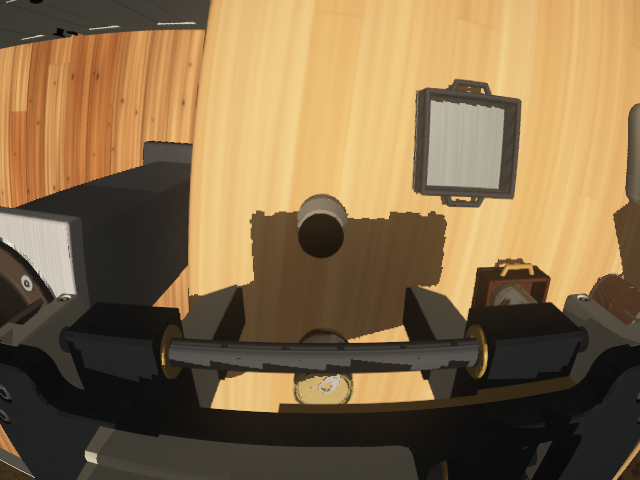

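The shaker's black top is at (321,235), between the fingers. Both jars' tops read z = 0.110, so they are seated on the caddy floor.

```bash

python3 -m handwheel '[[[-0.001,0.001,-0.03,0,0,0],[-0.001,0.001,-0.07,0,0,0],[-0.001,0.001,-0.105,0,0,0],[-0.001,0.001,-0.132,0,0,0],[-0.001,0.001,-0.146,0,0,0]]]'
python3 -m handwheel '[[[0,0,-0.004,0,0,0],[0,0,-0.006,0,0,0],[0,0,-0.006,0,0,0],[0,0,-0.006,0,0,0],[0,0,-0.006,0,0,0]]]' 1 25
python3 -m handwheel '[[[0,0,0,0,0,0],[0,0,0,0,0,0],[0,0,0,0,0,0],[0,0,0,0,0,0],[0,0,0,0,0,0]]]' 1 25
```

```text
clock: 15.87
position: [0.431, 0.2022, 0.0311]
orientation: [-2.07, -2.363, 0.006]
ft_force: [-0.0, 0.1, 0.1]
width: 0.851
clock: 16.28
position: [0.4325, 0.2043, 0.0293]
orientation: [2.069, 2.364, 0.003]
ft_force: [0.3, 0.6, 0.2]
width: 0.533
clock: 16.7
position: [0.4322, 0.2044, 0.0291]
orientation: [2.068, 2.364, 0.003]
ft_force: [0.0, 0.4, 6.8]
width: 0.458
```

```bash

python3 -m handwheel '[[[0,0,0.01,0,0,0],[0,0,0.035,0,0,0],[0,0,0.07,0,0,0],[0,0,0.1,0,0,0],[0,0,0.12,0,0,0]]]' 1 25
python3 -m handwheel '[[[0.007,-0.011,0,0,0,0],[0.021,-0.034,0,0,0,0],[0.04,-0.064,0,0,0,0],[0.06,-0.095,0,0,0,0],[0.08,-0.126,0,0,0,0]]]'
python3 -m handwheel '[[[0.02,-0.031,0,0,0,0],[0.04,-0.063,0,0,0,0],[0.06,-0.095,0,0,0,0],[0.076,-0.12,0,0,0,0],[0.089,-0.14,0,0,0,0]]]'
python3 -m handwheel '[[[0.006,-0.01,0,0,0,0],[0.008,-0.014,0,0,0,0],[0.008,-0.014,-0.02,0,0,0],[0.008,-0.014,-0.05,0,0,0],[0.008,-0.014,-0.07,0,0,0]]]'
python3 -m handwheel '[[[0,0,0,0,0,0],[0,0,0,0,0,0],[0,0,0,0,0,0]]]'
python3 - <<'E'
from h import *
print(np.round(read_state()['position'],4))
i=camera_info('wrist');im,d=get_image('wrist'); save('w6',im);P=wcloud(d,i)
Q=P[(abs(P[:,0]-.619)<.07)&(abs(P[:,1]+.119)<.105)&(abs(P[:,2]-.029)<.006)]
print(len(Q),cv2.minAreaRect((Q[:,:2]*1000).astype(np.float32)))
E
```

```text
clock: 17.12
position: [0.4323, 0.2039, 0.1515]
orientation: [2.069, 2.363, 0.004]
ft_force: [0.8, 0.3, -2.3]
width: 0.457
clock: 17.53
position: [0.512, 0.0769, 0.1492]
orientation: [2.067, 2.366, 0.001]
ft_force: [0.5, 0.3, -1.0]
width: 0.461
clock: 17.95
position: [0.6014, -0.0653, 0.1492]
orientation: [2.071, 2.361, -0.001]
ft_force: [0.0, 1.3, -1.1]
width: 0.459
clock: 18.37
position: [0.6076, -0.0739, 0.0769]
orientation: [-2.066, -2.365, -0.0]
ft_force: [-1.1, 1.3, -1.1]
width: 0.461
clock: 18.62
position: [0.6092, -0.0753, 0.0797]
orientation: [2.067, 2.365, 0.002]
ft_force: [1.3, 0.0, -0.4]
width: 0.462
[ 0.6092 -0.0753  0.0797]
3101 ((615.3126831054688, -107.74323272705078), (90.58676147460938, 151.4795379638672), 15.132743835449219)
```

View pics/w6.png

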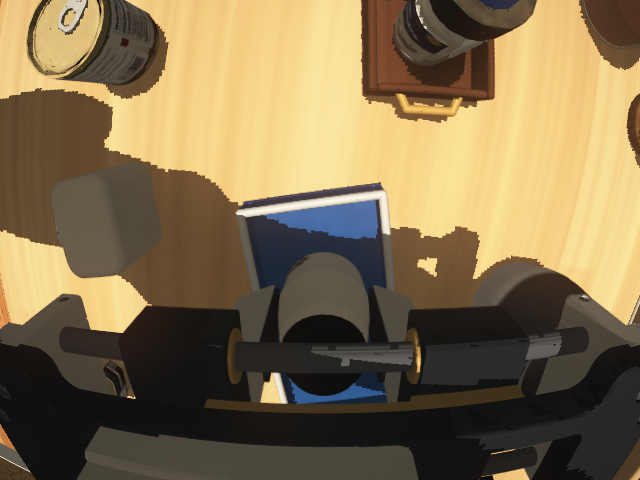

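Shaker held centred over the blue tray's upper bay; fingertips are near the side rims, so I'll descend slowly.

```bash

python3 -m handwheel '[[[0,-0.001,-0.012,0,0,0],[0,-0.001,-0.025,0,0,0],[0,-0.001,-0.035,0,0,0],[0,-0.001,-0.04,0,0,0],[0,-0.001,-0.0425,0,0,0]]]'
python3 -m handwheel '[[[0,0,0,0,0,0],[0,0,-0.0005,0,0,0],[0,0,-0.001,0,0,0],[0,0,-0.001,0,0,0]]]'
python3 -m handwheel '[[[0,0,-0.0005,0,0,0],[0,0,-0.0005,0,0,0],[0,0,-0.0005,0,0,0]]]'
```

```text
clock: 19.08
position: [0.6076, -0.077, 0.0342]
orientation: [-2.068, -2.363, 0.002]
ft_force: [-5.6, 0.4, 13.9]
width: 0.459
clock: 19.42
position: [0.6088, -0.0771, 0.0349]
orientation: [2.069, 2.364, 0.0]
ft_force: [-0.3, 0.3, -0.7]
width: 0.462
clock: 19.67
position: [0.6087, -0.077, 0.0344]
orientation: [2.069, 2.364, 0.0]
ft_force: [0.4, -0.2, -0.8]
width: 0.456
```

```bash

python3 -m handwheel '[[[0,0,-0.0006,0,0,0],[0,0,-0.0006,0,0,0],[0,0,-0.0006,0,0,0]]]'
python3 -m handwheel '[[[0,0,-0.0005,0,0,0],[0,0,-0.0005,0,0,0],[0,0,-0.0005,0,0,0]]]'
```

```text
clock: 19.92
position: [0.6088, -0.0771, 0.0342]
orientation: [2.069, 2.364, 0.001]
ft_force: [-1.3, -0.9, 4.5]
width: 0.46
clock: 20.17
position: [0.6088, -0.0771, 0.0341]
orientation: [2.069, 2.364, 0.001]
ft_force: [-3.1, 1.9, 9.6]
width: 0.456
```

```bash

python3 -m handwheel '[[[0,0,0.0008,0,0,0],[0,0,0.0008,0,0,0],[0,0,0.0008,0,0,0],[0,0,0.0008,0,0,0]]]' 0.25
python3 -m handwheel '[[[0,0,0.01,0,0,0],[0,0,0.035,0,0,0],[0,0,0.07,0,0,0],[0,0,0.105,0,0,0],[0,0,0.13,0,0,0]]]'
python3 -m handwheel '[[[-0.015,-0.011,0,0,0,0],[-0.044,-0.032,0,0,0,0],[-0.075,-0.055,0,0,0,0],[-0.105,-0.077,0,0,0,0],[-0.135,-0.099,0,0,0,0]]]' 0
python3 -m handwheel '[[[-0.022,-0.017,0,0,0,0],[-0.034,-0.025,0,0,0,0],[-0.039,-0.029,0,0,0,0],[-0.039,-0.029,0,0,0,0],[-0.039,-0.029,0,0,0,0]]]'
python3 - <<'E'
from h import *
print(np.round(read_state()['position'],4))
i=camera_info('wrist'); im,d=get_image('wrist'); save('w7',im); P=wcloud(d,i)
Q=P[np.hypot(P[:,0]-.434,P[:,1]+.206)<.045]
for z in (.04,.05,.06,.07,.08):
    q=Q[abs(Q[:,2]-z)<.005]
    if len(q)>5: print(z,len(q),np.round(np.median(q,0),4),cv2.minEnclosingCircle((q[:,:2]*1000).astype(np.float32)))
E
```

```text
clock: 20.5
position: [0.6087, -0.077, 0.0339]
orientation: [2.069, 2.364, -0.0]
ft_force: [-0.3, 0.5, 0.6]
width: 0.703
clock: 20.92
position: [0.6093, -0.0776, 0.1675]
orientation: [2.068, 2.362, 0.002]
ft_force: [1.0, 0.2, 0.2]
width: 0.748
clock: 21.33
position: [0.4722, -0.1769, 0.1646]
orientation: [2.068, 2.364, 0.001]
ft_force: [0.0, -1.2, 0.2]
width: 0.994
clock: 21.75
position: [0.436, -0.2044, 0.1643]
orientation: [2.067, 2.365, 0.001]
ft_force: [0.5, 0.0, -0.2]
width: 1.004
[ 0.436  -0.2044  0.1643]
0.04 111 [ 0.425  -0.1842  0.0388] ((433.3793640136719, -190.6868896484375), 25.141035079956055)
0.05 79 [ 0.4299 -0.1789  0.05  ] ((433.37872314453125, -189.9961395263672), 25.9055233001709)
0.06 66 [ 0.4334 -0.1779  0.0576] ((424.3556213378906, -185.91969299316406), 18.714094161987305)
0.07 160 [ 0.4292 -0.1798  0.0724] ((433.81689453125, -193.67813110351562), 28.30158042907715)
0.08 5710 [ 0.4335 -0.2037  0.0806] ((433.7417297363281, -205.79185485839844), 30.688100814819336)
```

View pics/w7.png

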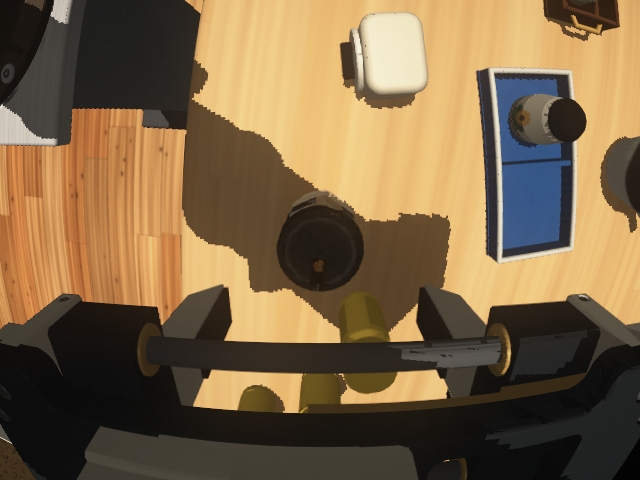

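The shaker stands upright in the blue tray's far bay at (545,120). The honey lid is at (320,248), and the yellow jar is clear of the fingers.

```bash

python3 -m handwheel '[[[-0.002,-0.001,-0.025,0,0,0],[-0.002,-0.001,-0.055,0,0,0],[-0.002,-0.001,-0.085,0,0,0],[-0.002,-0.001,-0.104,0,0,0],[-0.002,-0.001,-0.112,0,0,0]]]'
python3 -m handwheel '[[[0,0,0,0,0,0],[0,0,0,0,0,0],[0,0,0,0,0,0],[0,0,0,0,0,0],[0,0,0,0,0,0]]]' 1 35
python3 -m handwheel '[[[0,0,0,0,0,0],[0,0,0,0,0,0],[0,0,0,0,0,0]]]' 1 35
```

```text
clock: 22.22
position: [0.4325, -0.2043, 0.0492]
orientation: [-2.064, -2.364, 0.002]
ft_force: [0.1, 0.6, -0.8]
width: 0.998
clock: 22.63
position: [0.4335, -0.2062, 0.053]
orientation: [2.067, 2.363, 0.002]
ft_force: [-0.6, 1.0, 0.2]
width: 0.685
clock: 22.88
position: [0.4336, -0.2062, 0.0528]
orientation: [2.068, 2.363, 0.002]
ft_force: [-0.0, 1.3, 7.7]
width: 0.656
```

```bash

python3 -m handwheel '[[[0,0,0.01,0,0,0],[0,0,0.035,0,0,0],[0,0,0.065,0,0,0],[0,0,0.09,0,0,0],[0,0,0.1,0,0,0]]]' 1 35
python3 -m handwheel '[[[0.012,0.003,0,0,0,0],[0.038,0.009,0,0,0,0],[0.07,0.017,0,0,0,0],[0.105,0.025,0,0,0,0],[0.14,0.033,0,0,0,0]]]'
python3 -m handwheel '[[[0.03,0.007,0,0,0,0],[0.047,0.012,0,0,0,0],[0.055,0.014,0,0,0,0],[0.0565,0.014,0,0,0,0],[0.0565,0.014,-0.02,0,0,0]]]'
python3 -m handwheel '[[[0,0,-0.015,0,0,0],[0,0,-0.03,0,0,0],[0,0,-0.035,0,0,0],[0,0,-0.035,0,0,0],[0,0,-0.035,0,0,0]]]'
python3 - <<'E'
from h import *
print(np.round(read_state()['position'],4))
im,d=get_image('wrist'); save('w8',im)
E
```

```text
clock: 23.3
position: [0.4334, -0.2068, 0.1552]
orientation: [2.068, 2.361, 0.003]
ft_force: [1.4, -0.5, -2.2]
width: 0.659
clock: 23.72
position: [0.5739, -0.1715, 0.1503]
orientation: [-2.067, -2.363, 0.0]
ft_force: [0.8, -0.2, -2.3]
width: 0.656
clock: 24.13
position: [0.6307, -0.16, 0.1337]
orientation: [2.066, 2.361, 0.002]
ft_force: [0.7, -0.2, -1.8]
width: 0.658
clock: 24.55
position: [0.6285, -0.1596, 0.0971]
orientation: [-2.07, -2.363, 0.001]
ft_force: [-0.6, -0.1, -2.1]
width: 0.66
[ 0.6285 -0.1596  0.0971]
```

View pics/w8.png

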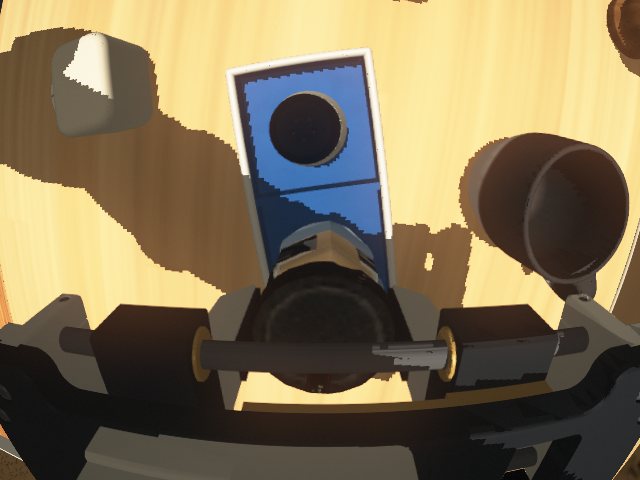

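Honey is centred over the remaining bay, with the shaker upright at (308,128).

```bash

python3 -m handwheel '[[[0.001,0,-0.012,0,0,0],[0.001,0,-0.023,0,0,0],[0.001,0,-0.031,0,0,0],[0.001,0,-0.035,0,0,0],[0.001,0,-0.037,0,0,0]]]'
python3 -m handwheel '[[[0,0,0,0,0,0],[0,0,-0.001,0,0,0],[0,0,-0.0015,0,0,0],[0,0,-0.0015,0,0,0]]]'
python3 -m handwheel '[[[0,0,-0.0007,0,0,0],[0,0,-0.0007,0,0,0],[0,0,-0.0007,0,0,0]]]'
python3 -m handwheel '[[[0,0,-0.0005,0,0,0],[0,0,-0.0005,0,0,0],[0,0,-0.0005,0,0,0]]]'
```

```text
clock: 25.02
position: [0.6294, -0.1588, 0.0586]
orientation: [-2.068, -2.363, 0.002]
ft_force: [1.1, 1.3, -1.8]
width: 0.658
clock: 25.35
position: [0.6303, -0.1591, 0.0587]
orientation: [2.068, 2.364, 0.0]
ft_force: [0.6, 0.3, -1.8]
width: 0.658
clock: 25.6
position: [0.6304, -0.1591, 0.058]
orientation: [2.068, 2.364, 0.001]
ft_force: [0.9, -0.4, -2.0]
width: 0.658
clock: 25.85
position: [0.6305, -0.1591, 0.0579]
orientation: [2.068, 2.364, 0.001]
ft_force: [-0.9, 0.8, 6.5]
width: 0.658
```

```bash

python3 -m handwheel '[[[0,0,0.0005,0,0,0],[0,0,0.0005,0,0,0],[0,0,0.0005,0,0,0],[0,0,0.0005,0,0,0]]]' 0.1
python3 -m handwheel '[[[0,0,0.01,0,0,0],[0,0,0.035,0,0,0],[0,0,0.065,0,0,0],[0,0,0.09,0,0,0],[0,0,0.1,0,0,0]]]'
python3 -m handwheel '[[[-0.009,0.011,0,0,0,0],[-0.027,0.033,0,0,0,0],[-0.05,0.061,0,0,0,0],[-0.074,0.09,0,0,0,0],[-0.098,0.119,0,0,0,0]]]' 0
python3 -m handwheel '[[[-0.024,0.029,0,0,0,0],[-0.048,0.058,0,0,0,0],[-0.066,0.08,0,0,0,0],[-0.0775,0.094,0,0,0,0],[-0.0785,0.095,0,0,0,0]]]'
python3 -m handwheel '[[[0,0,0,0,0,0],[0,0,0,0,0,0],[0,0,0,0,0,0]]]'
python3 - <<'E'
from h import *
print(np.round(read_state()['position'],4))
i=camera_info('wrist'); im,d=get_image('wrist'); save('w9',im); P=wcloud(d,i)
Q=P[(np.hypot(P[:,0]-.454,P[:,1]-.055)<.045)&(abs(P[:,2]-.07)<.006)]
print(len(Q),cv2.minEnclosingCircle((Q[:,:2]*1000).astype(np.float32)))
im,d=get_image('top'); P=cloud('top',d,np.ones((480,640),bool))
for n,x,y,h in(('honey',.631,-.159,.087),('shaker',.608,-.078,.083)):
    Q=P[(np.hypot(P[:,0]-x,P[:,1]-y)<.04)&(P[:,2]>h-.01)]; print(n,len(Q),np.round(np.median(Q,0),4))
E
```

```text
clock: 26.18
position: [0.6301, -0.1591, 0.0576]
orientation: [-2.069, -2.364, 0.0]
ft_force: [0.3, -0.1, -0.1]
width: 0.877
clock: 26.6
position: [0.6317, -0.16, 0.1622]
orientation: [2.066, 2.36, 0.004]
ft_force: [0.8, -0.6, 0.4]
width: 0.901
clock: 27.02
position: [0.5308, -0.0392, 0.1577]
orientation: [-2.069, -2.364, 0.0]
ft_force: [0.2, 0.8, 0.2]
width: 0.999
clock: 27.43
position: [0.451, 0.0581, 0.1577]
orientation: [-2.062, -2.367, 0.0]
ft_force: [-0.3, -0.3, 0.4]
width: 0.998
clock: 27.68
position: [0.4545, 0.0539, 0.1579]
orientation: [2.07, 2.362, 0.0]
ft_force: [-0.3, -0.9, 0.5]
width: 1.001
[0.4545 0.0539 0.1579]
4938 ((452.87750244140625, 54.26909255981445), 28.729900360107422)
honey 484 [ 0.6305 -0.1569  0.0861]
shaker 138 [ 0.6085 -0.0768  0.0801]
```

View pics/w9.png

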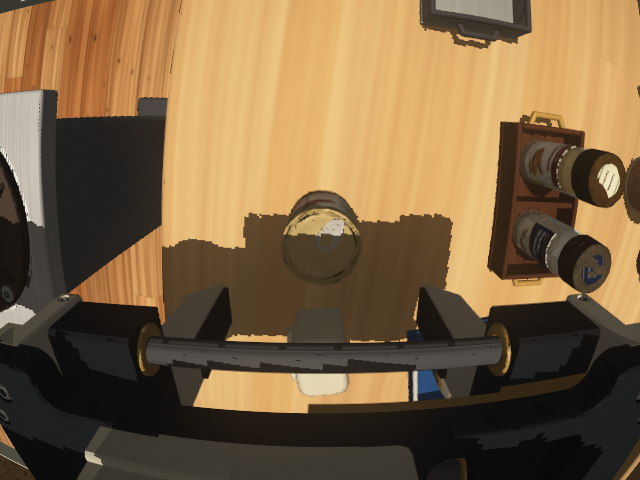

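```bash

python3 -m handwheel '[[[-0.001,0.001,-0.025,0,0,0],[-0.001,0.001,-0.06,0,0,0],[-0.001,0.001,-0.09,0,0,0],[-0.001,0.001,-0.112,0,0,0],[-0.001,0.001,-0.12,0,0,0]]]'
python3 -m handwheel '[[[0,0,-0.003,0,0,0],[0,0,-0.003,0,0,0],[0,0,-0.003,0,0,0],[0,0,-0.003,0,0,0],[0,0,-0.003,0,0,0]]]' 1 30
python3 -m handwheel '[[[0,0,0,0,0,0],[0,0,0,0,0,0],[0,0,0,0,0,0],[0,0,0,0,0,0]]]' 1 30
```

```text
clock: 28.2
position: [0.4513, 0.0548, 0.035]
orientation: [-2.069, -2.362, 0.006]
ft_force: [-0.7, 0.4, 0.2]
width: 0.999
clock: 28.62
position: [0.4535, 0.0562, 0.0358]
orientation: [2.068, 2.364, 0.003]
ft_force: [-0.3, 0.1, -0.2]
width: 0.685
clock: 28.95
position: [0.4532, 0.0562, 0.0356]
orientation: [2.068, 2.364, 0.002]
ft_force: [-1.8, -0.8, 8.2]
width: 0.62
```

```bash

python3 -m handwheel '[[[0,0,0.01,0,0,0],[0,0,0.035,0,0,0],[0,0,0.065,0,0,0],[0,0,0.09,0,0,0],[0,0,0.1,0,0,0]]]' 1 30
python3 -m handwheel '[[[0.005,0.012,0,0,0,0],[0.015,0.035,0,0,0,0],[0.028,0.067,0,0,0,0],[0.042,0.1,0,0,0,0],[0.056,0.134,0,0,0,0]]]'
python3 -m handwheel '[[[0.014,0.034,0,0,0,0],[0.026,0.062,0,0,0,0],[0.037,0.089,0,0,0,0],[0.042,0.101,0,0,0,0],[0.043,0.102,0,0,0,0]]]'
python3 -m handwheel '[[[0,0,0,0,0,0],[0,0,-0.02,0,0,0],[0,0,-0.04,0,0,0],[0,0,-0.05,0,0,0],[0,0,-0.05,0,0,0]]]'
python3 -m handwheel '[[[0,0,0,0,0,0],[0,0,0,0,0,0]]]'
python3 - <<'E'
from h import *
print(np.round(read_state()['position'],4))
i=camera_info('wrist');im,d=get_image('wrist'); save('w10',im);P=wcloud(d,i)
Q=P[(abs(P[:,0]-.5525)<.07)&(abs(P[:,1]-.292)<.07)&(abs(P[:,2]-.033)<.006)]
print(len(Q),cv2.minAreaRect((Q[:,:2]*1000).astype(np.float32)))
E
```

```text
clock: 29.37
position: [0.4539, 0.0559, 0.1381]
orientation: [2.068, 2.362, 0.005]
ft_force: [0.8, -0.5, -2.4]
width: 0.623
clock: 29.78
position: [0.5083, 0.192, 0.1337]
orientation: [-2.068, -2.363, 0.002]
ft_force: [1.4, -0.5, -1.7]
width: 0.62
clock: 30.2
position: [0.5509, 0.2969, 0.1326]
orientation: [-2.062, -2.368, 0.001]
ft_force: [-0.2, 0.4, -1.5]
width: 0.618
clock: 30.62
position: [0.5496, 0.2901, 0.0821]
orientation: [-2.069, -2.362, 0.008]
ft_force: [-0.5, -0.6, -1.3]
width: 0.624
clock: 30.78
position: [0.5521, 0.2917, 0.0856]
orientation: [2.069, 2.363, 0.001]
ft_force: [-0.1, 0.1, -1.3]
width: 0.62
[0.5521 0.2917 0.0856]
2964 ((550.9081420898438, 306.82342529296875), (93.3213882446289, 61.18716812133789), 7.297580718994141)
```

View pics/w10.png

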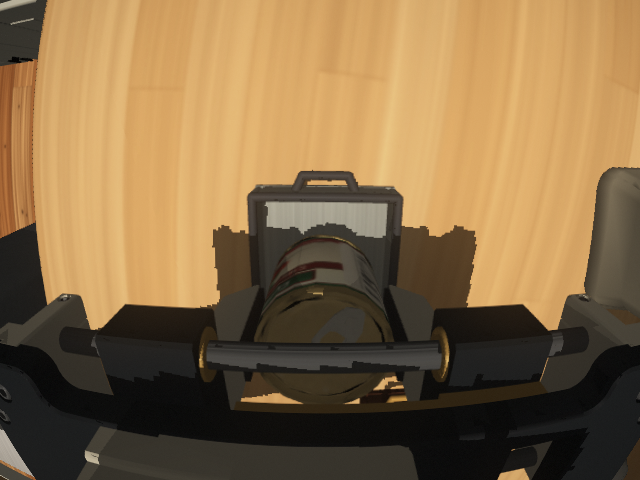

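Tin is centred over the steel tray. Lowering.

```bash

python3 -m handwheel '[[[0,0,-0.012,0,0,0],[0,0,-0.025,0,0,0],[0,0,-0.034,0,0,0],[0,0,-0.039,0,0,0],[0,0,-0.0415,0,0,0]]]'
python3 -m handwheel '[[[0,0,0,0,0,0],[0,0,-0.001,0,0,0],[0,0,-0.0015,0,0,0],[0,0,-0.002,0,0,0]]]'
python3 -m handwheel '[[[0,0,-0.0006,0,0,0],[0,0,-0.0006,0,0,0],[0,0,-0.0006,0,0,0]]]'
python3 -m handwheel '[[[0,0,-0.0005,0,0,0],[0,0,-0.0005,0,0,0],[0,0,-0.0005,0,0,0]]]'
```

```text
clock: 31.25
position: [0.5508, 0.2915, 0.0416]
orientation: [-2.068, -2.364, 0.004]
ft_force: [-1.0, 0.4, -1.7]
width: 0.615
clock: 31.58
position: [0.552, 0.2921, 0.0416]
orientation: [2.069, 2.364, 0.001]
ft_force: [0.0, 0.3, -1.1]
width: 0.615
clock: 31.83
position: [0.5517, 0.292, 0.0408]
orientation: [2.069, 2.364, 0.0]
ft_force: [-0.2, -1.0, -1.8]
width: 0.619
clock: 32.08
position: [0.5517, 0.292, 0.0407]
orientation: [-2.069, -2.364, -0.001]
ft_force: [-3.2, -0.9, 5.0]
width: 0.618
```

Contact. Release, lift clear, move back, and check.

```bash

python3 -m handwheel '[[[0,0,0.0005,0,0,0],[0,0,0.0005,0,0,0],[0,0,0.0005,0,0,0],[0,0,0.0005,0,0,0]]]' 0.1
python3 -m handwheel '[[[0,0,0.01,0,0,0],[0,0,0.035,0,0,0],[0,0,0.065,0,0,0],[0,0,0.1,0,0,0],[0,0,0.135,0,0,0]]]'
python3 -m handwheel '[[[-0.01,0.01,0.01,0,0,0],[-0.03,0.03,0.02,0,0,0],[-0.055,0.055,0.03,0,0,0],[-0.08,0.08,0.04,0,0,0],[-0.105,0.1,0.05,0,0,0]]]' 0
python3 -m handwheel '[[[-0.025,0.02,0,0,0,0],[-0.05,0.04,0,0,0,0],[-0.07,0.055,0,0,0,0],[-0.08,0.06,0,0,0,0],[-0.08,0.06,0,0,0,0]]]'
python3 - <<'E'
from h import *
print(np.round(read_state()['position'],4))
a,d=get_image('scene'); b,e=get_image('top')
A=cv2.resize(a[150:450,100:480],None,fx=1.5,fy=1.5); save('end',A)
for c,dd in(('scene',d),('top',e)):
  P=cloud(c,dd,np.ones((480,640),bool))
  for n,x,y,h in(('red',.642,.142,.11),('blue',.652,.077,.11),('shaker',.608,-.078,.083),('honey',.631,-.159,.087),('tin',.552,.292,.077),('timer',.465,-.062,.062),('mug',.757,-.105,.097)):
    Q=P[(np.hypot(P[:,0]-x,P[:,1]-y)<.04)&(P[:,2]>h-.008)&(P[:,2]<h+.02)]; print(c,n,len(Q),np.round(np.median(Q,0),3) if len(Q) else '')
E
```

```text
clock: 32.42
position: [0.5517, 0.292, 0.0406]
orientation: [2.069, 2.364, 0.0]
ft_force: [0.1, -0.3, -0.0]
width: 0.856
clock: 32.83
position: [0.5514, 0.2915, 0.1775]
orientation: [2.069, 2.364, -0.001]
ft_force: [-0.0, 0.7, 0.1]
width: 0.901
clock: 33.25
position: [0.4453, 0.3935, 0.2269]
orientation: [-2.068, -2.364, -0.001]
ft_force: [-0.3, 0.8, -0.3]
width: 1.002
clock: 33.67
position: [0.3638, 0.4538, 0.226]
orientation: [-2.062, -2.368, 0.0]
ft_force: [0.2, -1.1, -0.2]
width: 0.998
[0.3638 0.4538 0.226 ]
scene red 154 [0.64  0.134 0.109]
scene blue 169 [0.648 0.07  0.109]
scene shaker 114 [ 0.605 -0.085  0.08 ]
scene honey 473 [ 0.627 -0.164  0.086]
scene tin 282 [0.552 0.287 0.073]
scene timer 502 [ 0.464 -0.066  0.061]
scene mug 167 [ 0.753 -0.116  0.094]
top red 221 [0.642 0.142 0.11 ]
top blue 223 [0.652 0.077 0.109]
top shaker 130 [ 0.608 -0.077  0.081]
top honey 481 [ 0.631 -0.157  0.086]
top tin 425 [0.553 0.292 0.074]
top timer 468 [ 0.467 -0.058  0.061]
top mug 116 [ 0.769 -0.121  0.095]
```

View pics/end.png

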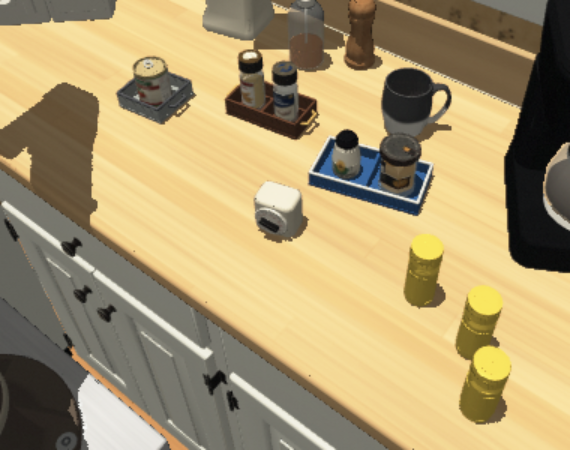

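All five stand upright in their bays: tin (150,82), spice jars (252,80) and (285,92), shaker (346,155), honey (399,165). The timer, mug and yellow jars are untouched.

```bash
python3 -m handwheel '[[[0,0,0,0,0,0],[0,0,0,0,0,0],[0,0,0,0,0,0]]]'; python3 -c "
from plant import *
print(job_done())"
```

```text
clock: 34.02
position: [0.368, 0.4508, 0.2257]
orientation: [2.071, 2.361, 0.0]
ft_force: [0.4, 0.0, 0.0]
width: 0.998
the job is handed in; nothing more can be done
None
```

I put all five things away and handed the job in at about 34 s of the 136 s allowed. The order was the red spice jar, the blue spice jar, the shaker, the honey jar, then the tin. Each was lowered until the wrist felt the floor of the bay, then released.

- **Final positions:** The last scene picture shows all five upright, one to a bay, with the arm clear. Their tops read about 0.110 m (jars), 0.081 m (shaker), 0.086 m (honey) and 0.074 m (tin), which fits each one standing on the bay floor.
- **Left alone:** The timer, the mug and the three yellow look-alikes look untouched in that picture, and I saw no sign of contact with them.
- **Disagreements:** The scene and top cameras differ by about 5–8 mm in y throughout. I worked mainly from the top camera and checked against the wrist camera; the bays have roughly 10 mm of play around the larger things.
- **Firmest contact:** The shaker touched its bay floor a little early, at about 14 N measured at the end of that move. I set it down again gently before letting go.

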